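# Close up the yellow parts case: orange inner cover down, then the lid

## Robot

A 6-joint arm with a two-finger parallel gripper is mounted at the origin on the work surface. World frame = base frame: x ahead of the robot, y to its left, z up, the work surface at z = 0. Lengths are in m, angles in rad, forces in N, time in s.
With the tool pointing down it reaches from about 0.35 to 0.85 m from the base axis. Payload 8.1 kg.
Tool frame: the origin (TCP) lies midway between the tips of the shut fingers; the grasp point (between the pads) lies 19 mm behind it; z points along the fingers, y is the direction in which the jaws open and shut (so a half turn about z gives the same grasp; the last joint's range is limited). The gripper opens to 93 mm and grips with 3 to 60 N. Pads are 15 mm wide; open, the fingers measure 128 mm over their backs; the gripper's body (75 mm by 188 mm) begins 65 mm behind the grasp point.
Start: joints at [-1.296, 0.13, 1.488, -0, 1.523, -0.085], TCP at [0.211, -0.562, 0.219] pointing down, gripper open.
Joint ranges: [-2.96, 2.96], [-0.89, 2.26], [0.02, 2.5], [-1.34, 4.48], [0, 2.73], [-2.66, 2.66]. Speed limits (rad/s): [2.39, 2.39, 2.79, 3.14, 3.14, 3.14].

## Interface

Orientations are given as a rotation vector (axis times angle).
In Python, from plant import robot gives the robot as it stands. The module is installed in compiled form; this text tells all that it offers.
- The arm moves only by the shell command python3 -m pendant 'ROWS' [FORCE]. ROWS is JSON, a list of rows, each an object with "translation": the shift along the tool's x, y, z in mm, a list of three; "twist": the turn, a rotation vector about the tool's x, y, z in rad, a list of three; "grip": the opening, from -1 (shut) to 1 (fully open). A call has exactly 10 rows; each row shifts and turns the pose as measured when the row begins, along the tool's axes as they then stand; what a row does not reach is not made up. A row lasts 1/10 s, in which the tool goes at most 50 mm and 8.59 degrees, less where a joint would pass 70% of its speed; a pose out of reach is approached as far as the arm can. A call is refused whole if a number of a shift passes 50 or a number of a turn 0.15, either way. A call with a gripper value outside its range is refused whole. The fingers move at their own pace and stop on an object; FORCE is the grip in N (left out, the last holds). Time passes only in rows, so rows that do not move let the fingers close, or fill a call up. It gives the time, the measured TCP pose, the force and the opening at its end, in the units of the state.
- robot.read_state(): the state, without advancing time (a new reading comes with each control period).
- robot.read_camera(name): name is "scene" or "top" or "wrist"; returns (picture, depth): 420x560x3 uint8, red, green, blue; 420x560 float32, m along the optical axis (not along the pixel's ray), 0 where there is no reading.
- robot.camera_info(name): a dict with "vertical_fov" (degrees; the focal length in pixels is half the picture's height over the tangent of half this angle, whatever the lens; pixels are square), "cx", "cy" (the principal point, pixels), "D" ([k1, k2, p1, p2, k3] as OpenCV has them; the pictures are not rectified), "cam_to_world" (4x4, takes a point from camera to world coordinates). Camera axes: x right, y up, looking along -z (the intrinsics and any distortion apply to the point x, -y, -z); pixel columns grow to the right and rows downward; lengths in m; the calibration is good to about 2 mm. A picture is of the moment at which its call begins: read the wrist's pose just before it. camera_info takes no time and is no camera call; for the wrist camera it gives the pose at the moment of the call.
- robot.close_job(): hands the job in, once; it reports no verdict.
The state is a dict: "t": time; "q": joint angles; "dq": joint speeds; "joint_torque": joint torques, N m; "tool_pos": TCP position; "orientation": TCP orientation; "force": force on the tool from outside, world axes, zero at the start; "wrist_torque": the same for the moment, N m; "opening": finger opening in m.
Only numpy, scipy, OpenCV 4.12 (cv2) and the standard library are available. Lean on these libraries where they do the work, as an engineer would, in place of code of your own. Each camera call takes 0.05 s, during which the arm holds its last target. There are 200 camera calls.

## Task

Close up the yellow parts case on the bench: first push the upright orange inner cover all the way down with the fingertips so that it lies flat over the small-parts pockets, and only then push the yellow lid over and press it fully shut, without slamming it. Pick nothing up: the case stays where it stands, and the tools and supplies in it and around it are left alone. Finish clear of the case; the blue clips stay undone.

Things in the scene. Friction and masses are not known exactly. Their poses are not given: they have to be found in the camera images.
- case: Yellow parts case, loose, 3 kg; slides if pushed with 15 N or more. Base 270 mm long (x) by 210 mm wide (y), rim 62 mm high. Origin: centre of the underside, z up; at yaw 0 x points away from the robot, y to its left. Lid hinged along the -y wall; open blue clips and handle on the +y wall, standing out 26 mm. Divider at x = 0: open tool well on the -x side, small-parts pockets on the +x side.
- flap (a joint): Angle of the orange inner cover (rad): 0 = flat over the pockets, its top face 54 mm above the bench, 8 mm below the rim; starts upright, 1.4 to 1.82. Turns about the case's y at flap_hinge and folds towards the case's +x. Stiff hinge: it stays where it is left; about 0.5 to 1 N at its free edge moves it. Standing up, it stops the lid at a lid angle of about 1.2.
- flap_hinge (a point): On the axis of the inner cover's hinge, at the middle of its width: 2 mm to the +x side of the case's origin, 52 mm above the underside. The axis runs along the case's y.
- flap_edge (a point): Middle of the free edge of the orange inner cover, 122 mm from its hinge axis, in the middle of its thickness. The cover is a plate 4 mm thick and 196 mm wide (along the case's y), from 2 to 122 mm from the hinge axis.
- lid (a joint): Angle of the yellow lid (rad): 0 = shut on the rim; starts open, leaning back past upright, 1.65 to 2.02 (stop at 2.1). Turns about the case's x at lid_hinge and swings over towards the case's +y. Stiff friction hinge: it stays at any angle where it is left and needs 1 to 6 N at its free edge all the way, also to go down the last bit.
- lid_hinge (a point): On the axis of the lid's hinge, at the middle of its length: 105 mm to the -y side of the case's origin, 63 mm above the underside. The axis runs along the case's x.
- lid_edge (a point): Middle of the lid's free edge, on its outer face. The lid is a shell 270 mm long (along the hinge) and 32 mm deep, reaching 210 mm from the hinge axis; shut, it lies from 63 to 95 mm above the bench and this point is at its top, on the +y side. Its outer face is parallel to the plane through the hinge axis, 32 mm outside it.
- reel_mid (a point): Bystander: white solder reel, 52 mm across and 36 mm high, standing in the tool well; centre, half-way up.
- driver_mid (a point): Bystander: small screwdriver with a red handle, 120 mm long, lying in the tool well along the case's y; its middle, 13 mm above the well's floor.
- tape_mid (a point): Bystander: roll of buff masking tape, 96 mm across and 24 mm high, lying flat on the bench beside the case's clip side; centre, half-way up.
- bottle_mid (a point): Bystander: white flux bottle with a red cap, 36 mm across and 85 mm high, standing on the bench under the open lid, at the far end of the case's hinge side; centre, half-way up.
- stack_mid (a point): Bystander: stack of frosted boxes with a pink lid, 124 mm square and 90 mm high, on the bench to the robot's left; centre, half-way up.
- marker_mid (a point): Bystander: blue marker pen, 130 mm long and 15 mm thick, lying on the bench to the robot's right; its middle.
- big_driver_mid (a point): Bystander: screwdriver with a yellow handle, 190 mm long and up to 38 mm thick, lying on the bench to the far right; its middle.
- cutter_mid (a point): Bystander: green box cutter, 170 mm long and 16 mm thick, lying on the bench near the robot, to its right; its middle.

How it is judged:
On the way, in this order (a step that is already met when the one before it is completed fails the run):
1. the orange inner cover lies flat while the lid is still open (value of joint flap below 0.06 rad and value of joint lid above 1.3 rad), for 0.2 s.
2. the lid is fully shut over it (value of joint lid below 0.03 rad and value of joint flap below 0.06 rad), for 0.2 s.
At the end, for the whole second after the job is handed in: The inner cover lies flat (within 0.06 rad, about 7 mm at its edge) and the lid is shut on the rim (within 0.03 rad, about 6 mm at its edge); the case stands flat within 25 mm of where it was; things in the well are within 45 mm and those on the bench within 25 mm of where they were (all of step 2 and distance of each of case, tape_mid, bottle_mid, stack_mid, marker_mid, big_driver_mid, cutter_mid from where it was at the start of the episode below 0.025 m and angle between case's own z axis and vertical below 0.03 rad and linear speed of case below 0.02 m/s and distance of each of reel_mid, driver_mid from where it was at the start of the episode below 0.045 m); the robot touches nothing.
It fails at once if the lid is forced down on the inner cover while that still stands up (value of joint lid below 1 rad and value of joint flap above 0.3 rad).
It fails at once if the lid is slammed (faster than 2.5 rad/s near the rim) (value of joint lid below 0.5 rad and velocity of joint lid below -2.5 rad/s).
It fails at once if the case is lifted, tipped or shoved more than 25 mm (height (world z) of case above 0.012 m or angle between case's own z axis and vertical above 0.12 rad or distance of case from where it was at the start of the episode above 0.025 m).
It fails at once if a bystander is picked up or shifted (25 mm on the bench, 45 mm in the well) (distance of any of reel_mid, driver_mid from where it was at the start of the episode above 0.045 m or distance of any of tape_mid, bottle_mid, stack_mid, marker_mid, big_driver_mid, cutter_mid from where it was at the start of the episode above 0.025 m).
It also fails if it takes over 61 s, if anything falls off the work surface, if the arm or the gripper's body presses on something with over 40 N, if the wrist force passes 120 N, or if a joint passes its speed limit or range.

## Working session

There is one attempt and no reset: what is moved stays moved. The work goes in short steps, Python scripts to look and compute and a shell command to move; the robot and the scene stay as the last step left them, time stands still between calls to the robot, and variables do not carry over. Pictures are saved under pics/ and viewed, about 8 in all and at most 12, crops included, and the job is handed in when it is done.

```bash
mkdir -p pics; cat > h.py <<'E'
import numpy as np, cv2
from plant import robot
from scipy.spatial.transform import Rotation as R
def cam(n):
    i=robot.camera_info(n); p,d=robot.read_camera(n)
    f=p.shape[0]/2/np.tan(np.radians(i["vertical_fov"])/2)
    K=np.array([[f,0,i["cx"]],[0,f,i["cy"]],[0,0,1]])
    return p,d,K,np.array(i["D"],float),np.array(i["cam_to_world"])
def cloud(d,K,D,T):
    h,w=d.shape; u,v=np.meshgrid(np.arange(w),np.arange(h))
    n=cv2.undistortPoints(np.stack([u,v],-1).reshape(-1,1,2).astype(np.float64),K,D).reshape(h,w,2)
    P=np.stack([n[...,0]*d,-n[...,1]*d,-d,np.ones_like(d)],-1)@T.T
    P=P[...,:3]; P[d==0]=np.nan; return P
def save(n,p): cv2.imwrite(f"pics/{n}.png",p[...,::-1])
E
python3 - <<'E'
from h import *
s=robot.read_state(); print({k:np.round(v,3) for k,v in s.items()})
for n in("top","scene"):
    p,d,K,D,T=cam(n); save(n,p); np.savez(f"{n}.npz",p=p,d=d,K=K,D=D,T=T); print(n,np.round(T,3).tolist(),K[0,0],D)
a=cv2.imread("pics/top.png");b=cv2.imread("pics/scene.png")
E
```

```text
{'t': np.float64(0.0), 'q': array([-1.296,  0.131,  1.489,  0.   ,  1.523, -0.085]), 'dq': array([ 0.001, -0.001,  0.002,  0.001,  0.002, -0.   ]), 'joint_torque': array([ 1.0000e-03, -5.5984e+01, -4.9176e+01,  7.7000e-02,  3.5000e-02,
       -0.0000e+00]), 'tool_pos': array([ 0.211, -0.561,  0.218]), 'orientation': array([-3.089, -0.562,  0.   ]), 'force': array([ 0.36 , -0.234, -0.083]), 'wrist_torque': array([-0.036,  0.003, -0.008]), 'opening': np.float64(0.093)}
top [[-0.003, 0.98, -0.198, 0.171], [-1.0, -0.004, -0.005, 0.024], [-0.006, 0.198, 0.98, 1.867], [0.0, 0.0, 0.0, 1.0]] 539.9215175425966 [-0.19139961  0.          0.          0.          0.        ]
scene [[0.866, -0.266, 0.423, 1.001], [0.499, 0.495, -0.711, -0.779], [-0.02, 0.827, 0.562, 0.73], [0.0, 0.0, 0.0, 1.0]] 394.42199239851016 [-0.07871739  0.          0.          0.          0.        ]
```

View pics/top.png

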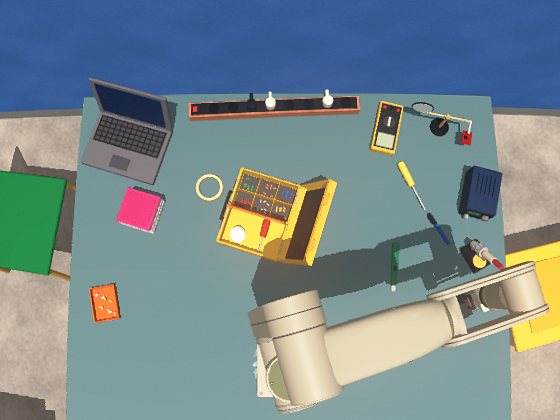

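View pics/scene.png

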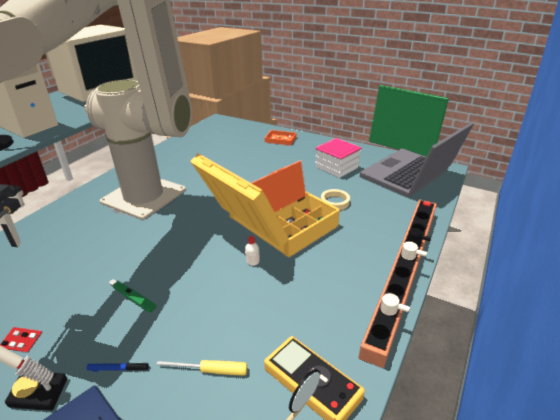

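The top view shows the case around (265,215), yawed clockwise, with the lid at (318,220) on the right. The flap is seen edge-on near (258,217), the reel is at (237,233) and the tape at (209,187). Next I'll measure these.

```bash
cat > m.py <<'E'
from h import *
def mask(p,lo,hi): return cv2.inRange(cv2.cvtColor(p,cv2.COLOR_RGB2HSV),lo,hi)>0
def clouds():
    C=[];Q=[]
    for n in("top","scene"):
        z=np.load(n+".npz"); P=cloud(z["d"],z["K"],z["D"],z["T"])
        C.append(P.reshape(-1,3)); Q.append(z["p"].reshape(-1,3))
    return C,Q
E
python3 - <<'E'
from m import *
C,Q=clouds()
for n,P,p in zip(("top","scene"),C,Q):
    hsv=cv2.cvtColor(p.reshape(1,-1,3),cv2.COLOR_RGB2HSV)[0].astype(int)
    box=(P[:,0]>.3)&(P[:,0]<.9)&(P[:,1]>-.35)&(P[:,1]<.35)&(P[:,2]<.4)
    yel=box&(hsv[:,0]>18)&(hsv[:,0]<32)&(hsv[:,1]>150)
    ora=box&(hsv[:,0]>4)&(hsv[:,0]<16)&(hsv[:,1]>150)
    print(n,yel.sum(),ora.sum())
    r=yel&(abs(P[:,2]-.062)<.005)
    if r.sum()>10: 
        rr=cv2.minAreaRect(P[r,:2].astype(np.float32)*1000); print("rim",r.sum(),rr,cv2.boxPoints(rr).round().tolist())
    o=P[ora]; print("orange z",np.percentile(o[:,2],[1,50,99]), np.median(o,0))
    up=o[o[:,2]>.07]
    if len(up)>30:
        c=np.median(up,0); 
        for _ in range(3):
            U,S,V=np.linalg.svd(up-c,full_matrices=False); 
            k=abs((up-c)@V[2])<.006; up=up[k]; c=up.mean(0)
        print("flap plane",len(up),c,V[2],S, up.min(0),up.max(0))
    l=P[yel&(P[:,2]>.1)]
    print("lid n",len(l),l.min(0),l.max(0), "top pt",l[np.argsort(l[:,2])[-5:]].round(3).tolist())
    for nm,m in dict(pink=box&(hsv[:,0]>160)&(hsv[:,0]<176)&(hsv[:,1]>150),).items():
        print(nm,m.sum(),P[m].mean(0))
E
```

```text
top 3502 247
rim 508 ((505.3441467285156, 91.56766510009766), (240.9678955078125, 270.69287109375), 72.03237915039062) [[339.0, 19.0], [597.0, -65.0], [671.0, 164.0], [414.0, 248.0]]
orange z [0.00561256 0.12724531 0.17834805] [0.49275479 0.09474574 0.12724531]
flap plane 143 [0.49416939 0.10745949 0.1407365 ] [-0.92676772  0.29988301 -0.22621177] [0.69450916 0.40618809 0.012522  ] [0.45454971 0.01217219 0.07182615] [0.53792441 0.20218394 0.18011815]
lid n 929 [ 0.31472071 -0.14551307  0.10040072] [0.59803988 0.1691839  0.26608954] top pt [[0.352, -0.052, 0.264], [0.439, -0.08, 0.265], [0.403, -0.067, 0.266], [0.391, -0.064, 0.266], [0.538, -0.112, 0.266]]
pink 0 [nan nan nan]
scene 4734 1508
rim 277 ((509.51495361328125, 80.23674011230469), (245.89425659179688, 260.5521240234375), 71.99092102050781) [[348.0, 4.0], [595.0, -77.0], [671.0, 157.0], [424.0, 237.0]]
orange z [0.05093387 0.11878815 0.17069485] [0.50445755 0.11560941 0.11878815]
flap plane 1150 [0.50437509 0.12131176 0.12100365] [-0.93370492  0.29329122 -0.20536647] [1.46402499 0.99307912 0.05189747] [0.46920374 0.03001093 0.07001014] [0.53665877 0.19878007 0.17206513]
lid n 2008 [ 0.32521533 -0.15002145  0.10002764] [ 0.6004707  -0.01350298  0.25954527] top pt [[0.57, -0.125, 0.259], [0.56, -0.121, 0.259], [0.553, -0.119, 0.259], [0.573, -0.125, 0.26], [0.567, -0.123, 0.26]]
pink 0 [nan nan nan]<stdin>:23: RuntimeWarning: Mean of empty slice.
  ret = um.true_divide(
```

```bash
cat > s.py <<'E'
from h import *
a=np.radians(-18.1); X=np.array([np.cos(a),np.sin(a),0]); Y=np.array([-np.sin(a),np.cos(a),0]); Z=np.array([0,0,1.])
c=np.array([.503,.082,0]); F=np.stack([X,Y,Z])
def stat():
    s=robot.read_state(); r=R.from_rotvec(s["orientation"]).as_matrix()
    print("t %.2f"%s["t"],"TCP case mm",((F@(s["tool_pos"]-c))*1000).round(1),"F case",(F@s["force"]).round(1),
     "tool err rotvec (tool axes)",R.from_matrix(r.T@np.stack([Y,X,-Z],1)).as_rotvec().round(3),"q",s["q"].round(2),"open",round(float(s["opening"]),3))
if __name__=="__main__": stat()
E
python3 s.py
python3 -m pendant '[{"translation":[0,0,-20],"twist":[0,0,-0.15],"grip":-1},{"translation":[0,0,-20],"twist":[0,0,-0.15],"grip":-1},{"translation":[0,0,-20],"twist":[0,0,-0.15],"grip":-1},{"translation":[0,0,-20],"twist":[0,0,-0.15],"grip":-1},{"translation":[0,0,-20],"twist":[0,0,-0.15],"grip":-1},{"translation":[0,0,-20],"twist":[0,0,-0.15],"grip":-1},{"translation":[0,0,0],"twist":[0,0,0],"grip":-1},{"translation":[0,0,0],"twist":[0,0,0],"grip":-1},{"translation":[0,0,0],"twist":[0,0,0],"grip":-1},{"translation":[0,0,0],"twist":[0,0,0],"grip":-1}]'
python3 s.py
python3 - <<'E'
from m import *; from s import F,c
C,Q=clouds()
for P,p in zip(C,Q):
    hsv=cv2.cvtColor(p.reshape(1,-1,3),cv2.COLOR_RGB2HSV)[0].astype(int); L=(P-c)@F.T
    yel=(hsv[:,0]>18)&(hsv[:,0]<32)&(hsv[:,1]>150)&(abs(L[:,0])<.2)&(abs(L[:,1])<.3)
    r=yel&(abs(L[:,2]-.062)<.005); print("rim x'",np.percentile(L[r,0],[1,99]),"y'",np.percentile(L[r,1],[1,99]))
    l=L[yel&(L[:,2]>.1)&(L[:,1]<-.08)]
    for z in(.12,.16,.2,.24,.255): 
        k=l[abs(l[:,2]-z)<.008]; print(z,len(k),np.percentile(k[:,1],[2,50,98]).round(3),np.percentile(k[:,0],[2,98]).round(3))
    f=L[(hsv[:,0]>4)&(hsv[:,0]<16)&(hsv[:,1]>150)&(abs(L[:,0])<.2)&(abs(L[:,1])<.12)&(L[:,2]>.07)]
    print("flap",np.percentile(f[:,0],[1,50,99]),np.percentile(f[:,1],[1,99]))
E
```

```text
t 0.10 TCP case mm [ -77.6 -701.9  217.7] F case [-0.2  0.4 -0.2] tool err rotvec (tool axes) [-0.001 -0.001 -0.895] q [-1.3   0.13  1.49 -0.    1.52 -0.09] open 0.093
t: 1.1
tool_pos: [0.2103, -0.5582, 0.3322]
orientation: [-2.528, -1.84, -0.009]
force: [0.1, 0.1, 0.5]
opening: 0.0176
t 1.10 TCP case mm [ -79.3 -699.4  332.2] F case [0.1 0.1 0.5] tool err rotvec (tool axes) [-0.009 -0.014  0.003] q [-1.3   0.12  1.29  0.    1.74 -0.98] open 0.018
rim x' [-0.13577875  0.13403871] y' [-0.1087826   0.12925769]
0.12 13 [-0.145 -0.123 -0.104] [-0.135  0.133]
0.16 14 [-0.157 -0.144 -0.124] [-0.132  0.132]
0.2 11 [-0.167 -0.155 -0.144] [-0.082  0.135]
0.24 319 [-0.198 -0.192 -0.169] [-0.131  0.132]
0.255 501 [-0.195 -0.18  -0.168] [-0.126  0.128]
flap [-0.02870239 -0.02143847 -0.00090278] [-0.11104124  0.11759029]
rim x' [-0.1142858   0.13681696] y' [-0.12214024  0.12267525]
0.12 190 [-0.151 -0.145 -0.114] [-0.117  0.137]
0.16 191 [-0.168 -0.163 -0.13 ] [-0.102  0.137]
0.2 202 [-0.186 -0.181 -0.151] [-0.1    0.137]
0.24 207 [-0.201 -0.197 -0.167] [-0.114  0.137]
0.255 180 [-0.189 -0.179 -0.173] [-0.125  0.136]
flap [-0.02289355 -0.01209618  0.00114253] [-0.06282309  0.11255041]
```

```bash

python3 -m pendant '[{"translation":[50,0,0],"twist":[0,0,0],"grip":-1},{"translation":[50,0,0],"twist":[0,0,0],"grip":-1},{"translation":[50,0,0],"twist":[0,0,0],"grip":-1},{"translation":[50,0,0],"twist":[0,0,0],"grip":-1},{"translation":[50,0,0],"twist":[0,0,0],"grip":-1},{"translation":[50,0,0],"twist":[0,0,0],"grip":-1},{"translation":[50,0,0],"twist":[0,0,0],"grip":-1},{"translation":[50,0,0],"twist":[0,0,0],"grip":-1},{"translation":[50,0,0],"twist":[0,0,0],"grip":-1},{"translation":[50,0,0],"twist":[0,0,0],"grip":-1}]'
python3 s.py
```

```text
t: 2.1
tool_pos: [0.3635, -0.0829, 0.3267]
orientation: [-2.536, -1.788, -0.013]
force: [1.1, -0.5, 0.2]
opening: 0.0003
t 2.10 TCP case mm [ -81.4 -200.   326.7] F case [ 1.2 -0.2  0.2] tool err rotvec (tool axes) [-0.026 -0.029 -0.027] q [-0.39 -0.49  1.85  0.03  1.82 -0.04] open 0.0
```

```bash

python3 -m pendant '[{"translation":[40,0,0],"twist":[-0.026,-0.03,-0.027],"grip":-1},{"translation":[40,0,0],"twist":[0,0,0],"grip":-1},{"translation":[40,0,0],"twist":[0,0,0],"grip":-1},{"translation":[40,0,0],"twist":[0,0,0],"grip":-1},{"translation":[40,0,0],"twist":[0,0,0],"grip":-1},{"translation":[0,0,40],"twist":[0,0,0],"grip":-1},{"translation":[0,0,40],"twist":[0,0,0],"grip":-1},{"translation":[0,0,40],"twist":[0,0,0],"grip":-1},{"translation":[0,0,40],"twist":[0,0,0],"grip":-1},{"translation":[0,0,0],"twist":[0,0,0],"grip":-1}]'
python3 s.py
```

```text
t: 3.1
tool_pos: [0.4237, 0.1232, 0.1544]
orientation: [-2.545, -1.837, 0.009]
force: [-0.1, -0.8, -0.0]
opening: 0.0005
t 3.10 TCP case mm [-88.1  14.5 154.4] F case [ 0.2 -0.7 -0. ] tool err rotvec (tool axes) [-0.006  0.003 -0.005] q [ 0.17 -0.27  1.99  0.    1.43  0.49] open 0.0
```

```bash

python3 -m pendant '[{"translation":[-4,15,0],"twist":[0,0,0],"grip":-1},{"translation":[-4,15,0],"twist":[0,0,0],"grip":-1},{"translation":[0,15,0],"twist":[0,0,0],"grip":-1},{"translation":[0,15,0],"twist":[0,0,0],"grip":-1},{"translation":[0,15,0],"twist":[0,0,0],"grip":-1},{"translation":[0,15,2],"twist":[0,0,0],"grip":-1},{"translation":[0,15,2],"twist":[0,0,0],"grip":-1},{"translation":[0,15,3],"twist":[0,0,0],"grip":-1},{"translation":[0,0,0],"twist":[0,0,0],"grip":-1},{"translation":[0,0,0],"twist":[0,0,0],"grip":-1}]'
python3 s.py; python3 - <<'E'
from h import *
p,*_=cam("scene"); save("s1",p[120:300,160:400].repeat(3,0).repeat(3,1))
E
```

```text
t: 4.1
tool_pos: [0.5415, 0.0755, 0.1609]
orientation: [-2.558, -1.822, 0.002]
force: [-0.2, -0.8, -0.7]
opening: 0.0004
t 4.10 TCP case mm [ 38.6   5.8 160.9] F case [ 0.1 -0.8 -0.7] tool err rotvec (tool axes) [-0.002  0.    -0.017] q [0.04 0.02 1.71 0.   1.41 0.38] open 0.0
```

View pics/s1.png

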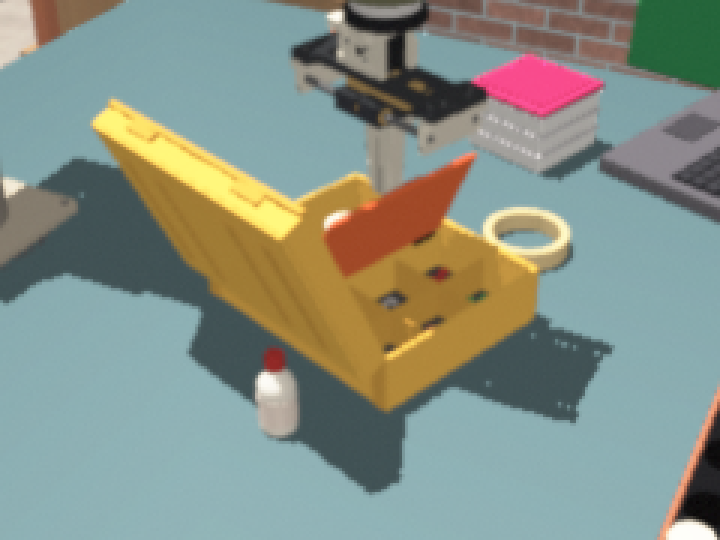

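The flap has folded to about 65° with the fingertips behind it (edge at ~(475,160) to (345,270) in the crop), and nothing else has moved. I'll carry on along the arc, downwards.

```bash

python3 -m pendant '[{"translation":[0,0,15],"twist":[0,0,0],"grip":-1},{"translation":[0,4,15],"twist":[0,0,0],"grip":-1},{"translation":[0,6,12],"twist":[0,0,0],"grip":-1},{"translation":[0,7,12],"twist":[0,0,0],"grip":-1},{"translation":[0,7,12],"twist":[0,0,0],"grip":-1},{"translation":[0,6,12],"twist":[0,0,0],"grip":-1},{"translation":[0,5,12],"twist":[0,0,0],"grip":-1},{"translation":[0,4,10],"twist":[0,0,0],"grip":-1},{"translation":[0,0,0],"twist":[0,0,0],"grip":-1},{"translation":[0,0,0],"twist":[0,0,0],"grip":-1}]'
python3 s.py
```

```text
t: 5.15
tool_pos: [0.5792, 0.0632, 0.0543]
orientation: [-2.554, -1.822, 0.005]
force: [-2.4, -0.0, 2.5]
opening: 0.0002
t 5.15 TCP case mm [78.2  5.8 54.3] F case [-2.2 -0.8  2.5] tool err rotvec (tool axes) [-0.005  0.    -0.016] q [0.02 0.23 1.69 0.   1.23 0.35] open 0.0
```

```bash

python3 -m pendant '[{"translation":[0,2,3],"twist":[0,0,0],"grip":-1},{"translation":[0,2,3],"twist":[0,0,0],"grip":-1},{"translation":[0,0,3],"twist":[0,0,0],"grip":-1},{"translation":[0,0,3],"twist":[0,0,0],"grip":-1},{"translation":[0,0,3],"twist":[0,0,0],"grip":-1},{"translation":[0,0,0],"twist":[0,0,0],"grip":-1},{"translation":[0,0,0],"twist":[0,0,0],"grip":-1},{"translation":[0,0,0],"twist":[0,0,0],"grip":-1},{"translation":[0,0,0],"twist":[0,0,0],"grip":-1},{"translation":[0,0,0],"twist":[0,0,0],"grip":-1}]'
python3 s.py;python3 -m pendant '[{"translation":[0,0,-30],"twist":[0,0,0],"grip":-1},{"translation":[0,0,-30],"twist":[0,0,0],"grip":-1},{"translation":[0,0,-40],"twist":[0,0,0],"grip":-1},{"translation":[0,0,-40],"twist":[0,0,0],"grip":-1},{"translation":[0,0,-40],"twist":[0,0,0],"grip":-1},{"translation":[0,0,-40],"twist":[0,0,0],"grip":-1},{"translation":[0,0,-40],"twist":[0,0,0],"grip":-1},{"translation":[0,0,0],"twist":[0,0,0],"grip":-1},{"translation":[0,0,0],"twist":[0,0,0],"grip":-1},{"translation":[0,0,0],"twist":[0,0,0],"grip":-1}]'
cat > chk.py <<'E'
from h import *; from s import F,c,stat
import sys
stat()
for n in("scene","top"):
    p,d,K,D,T=cam(n); L=(cloud(d,K,D,T)-c)@F.T
    if n=="scene": save(sys.argv[1],p[120:300,160:400].repeat(3,0).repeat(3,1))
    hsv=cv2.cvtColor(p,cv2.COLOR_RGB2HSV).astype(int)
    f=L[(hsv[...,0]>4)&(hsv[...,0]<16)&(hsv[...,1]>150)&(abs(L[...,0]-.06)<.07)&(abs(L[...,1])<.09)&(L[...,2]<.2)]
    if len(f)>50: A=np.linalg.lstsq(np.c_[f[:,0],f[:,1],np.ones(len(f))],f[:,2],rcond=None)[0]; print(n,"orange n",len(f),"z at hinge/edge",A[2]+.01*A[0],A[2]+.122*A[0],"slope",A[0])
    y=L[(hsv[...,0]>18)&(hsv[...,0]<32)&(hsv[...,1]>150)&(abs(L[...,0])<.13)&(L[...,1]<.14)&(L[...,1]>-.3)&(L[...,2]<.4)]
    r=y[abs(y[:,2]-.062)<.005]; print("rim",np.percentile(r[:,0],[1,99]),np.percentile(r[:,1],[1,99]))
    h=y[y[:,2]>.08]; 
    if len(h)>9: print("lid y",np.percentile(h[:,1],[1,50,99]).round(3),"z",np.percentile(h[:,2],[1,50,99]).round(3))
E
python3 chk.py s2
```

```text
t: 6.15
tool_pos: [0.5805, 0.063, 0.0542]
orientation: [-2.547, -1.82, 0.018]
force: [-3.3, 0.7, 7.6]
opening: 0.0004
t 6.15 TCP case mm [79.6  6.  54.2] F case [-3.4 -0.4  7.6] tool err rotvec (tool axes) [-0.016  0.003 -0.014] q [0.02 0.24 1.68 0.   1.24 0.35] open 0.0
t: 7.15
tool_pos: [0.5832, 0.0618, 0.3134]
orientation: [-2.541, -1.815, 0.035]
force: [-0.3, -0.4, -0.2]
opening: 0.0003
t 7.15 TCP case mm [ 82.6   5.7 313.4] F case [-0.2 -0.5 -0.2] tool err rotvec (tool axes) [-0.028  0.007 -0.014] q [0.02 0.1  1.35 0.   1.72 0.35] open 0.0
scene orange n 777 z at hinge/edge 0.054343996133760154 0.05577162740101197 slope 0.012746707743319792
rim [-0.12762007  0.12803294] [-0.12256507  0.12309938]
lid y [-0.2   -0.173 -0.129] z [0.082 0.181 0.257]
top orange n 436 z at hinge/edge 0.05510693689488193 0.05388459178651009 slope -0.010913795610462835
rim [-0.12454982  0.1297332 ] [-0.10859315  0.12984835]
lid y [-0.198 -0.184 -0.13 ] z [0.114 0.249 0.263]
```

View pics/s2.png

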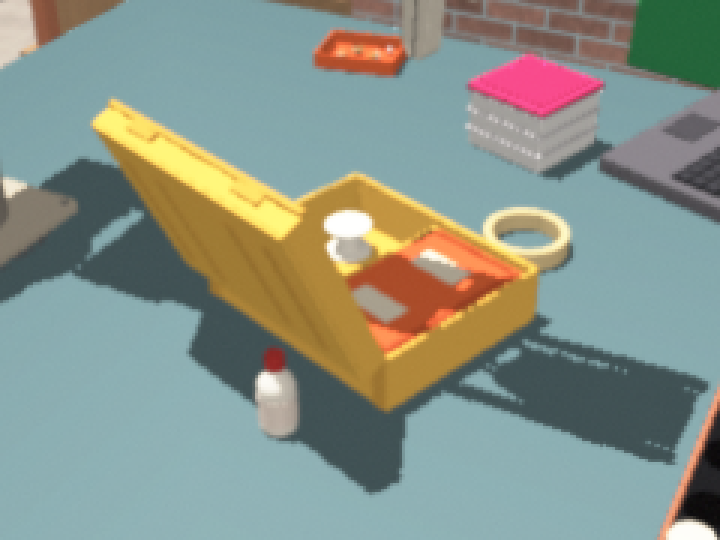

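The cover lies flat (slope about 0.01 rad, top at 54–55 mm) and the case hasn't moved. Next I go over and behind the lid.

```bash

python3 -m pendant '[{"translation":[0,-20,-20],"twist":[-0.028,0,-0.014],"grip":-1},{"translation":[-40,-20,-5],"twist":[0,0,0],"grip":-1},{"translation":[-40,-20,0],"twist":[0,0,0],"grip":-1},{"translation":[-40,-15,0],"twist":[0,0,0],"grip":-1},{"translation":[-40,0,0],"twist":[0,0,0],"grip":-1},{"translation":[-40,0,0],"twist":[0,0,0],"grip":-1},{"translation":[-40,0,0],"twist":[0,0,0],"grip":-1},{"translation":[-30,0,0],"twist":[0,0,0],"grip":-1},{"translation":[0,0,0],"twist":[0,0,0],"grip":-1},{"translation":[0,0,0],"twist":[0,0,0],"grip":-1}]'
python3 s.py
```

```text
t: 8.25
tool_pos: [0.417, -0.1766, 0.3238]
orientation: [-2.527, -1.839, 0.04]
force: [0.2, 0.2, -0.3]
opening: 0.0003
t 8.25 TCP case mm [  -1.4 -272.6  323.8] F case [ 0.1  0.3 -0.3] tool err rotvec (tool axes) [-0.028  0.012  0.003] q [-0.5  -0.26  1.68 -0.02  1.75 -0.19] open 0.0
```

```bash

python3 -m pendant '[{"translation":[0,0,20],"twist":[-0.028,0.012,0],"grip":-1},{"translation":[0,0,25],"twist":[0,0,0],"grip":-1},{"translation":[0,0,25],"twist":[0,0,0],"grip":-1},{"translation":[0,0,25],"twist":[0,0,0],"grip":-1},{"translation":[0,0,20],"twist":[0,0,0],"grip":-1},{"translation":[0,0,0],"twist":[0,0,0],"grip":-1},{"translation":[15,0,0],"twist":[0,0,0],"grip":-1},{"translation":[15,0,0],"twist":[0,0,0],"grip":-1},{"translation":[0,0,0],"twist":[0,0,0],"grip":-1},{"translation":[0,0,0],"twist":[0,0,0],"grip":-1}]'
python3 s.py
```

```text
t: 9.25
tool_pos: [0.4272, -0.1371, 0.2025]
orientation: [-2.524, -1.858, -0.001]
force: [-0.9, -0.3, 0.2]
opening: 0.0004
t 9.25 TCP case mm [  -3.9 -231.8  202.5] F case [-0.8 -0.6  0.2] tool err rotvec (tool axes) [-0.005 -0.005  0.014] q [-0.43 -0.28  1.91  0.    1.52 -0.13] open 0.0
```

```bash

python3 -m pendant '[{"translation":[13,0,0],"twist":[0,0,0],"grip":-1},{"translation":[13,0,0],"twist":[0,0,0],"grip":-1},{"translation":[13,0,0],"twist":[0,0,0],"grip":-1},{"translation":[13,0,0],"twist":[0,0,0],"grip":-1},{"translation":[13,0,0],"twist":[0,0,0],"grip":-1},{"translation":[13,0,0],"twist":[0,0,0],"grip":-1},{"translation":[13,0,0],"twist":[0,0,0],"grip":-1},{"translation":[13,0,0],"twist":[0,0,0],"grip":-1},{"translation":[0,0,0],"twist":[0,0,0],"grip":-1},{"translation":[0,0,0],"twist":[0,0,0],"grip":-1}]'
python3 chk.py s3
```

```text
t: 10.25
tool_pos: [0.4628, -0.0425, 0.2123]
orientation: [2.524, 1.849, -0.002]
force: [-0.4, 0.4, 0.2]
opening: 0.0004
t 10.25 TCP case mm [   0.5 -130.9  212.3] F case [-0.5  0.3  0.2] tool err rotvec (tool axes) [0.01  0.009 0.01 ] q [-0.19 -0.25  1.86 -0.01  1.52  0.11] open 0.0
scene orange n 627 z at hinge/edge 0.05403936638085661 0.05573354589877052 slope 0.015126602838517097
rim [-0.09924211  0.12640092] [-0.1189663   0.12338595]
lid y [-0.124 -0.12  -0.098] z [0.082 0.178 0.276]
top orange n 943 z at hinge/edge 0.05335701585313104 0.054707066685838295 slope 0.012054025292029095
rim [-0.12557116  0.12721775] [0.0197139  0.13042015]
lid y [-0.12  -0.105 -0.089] z [0.265 0.274 0.289]
```

View pics/s3.png

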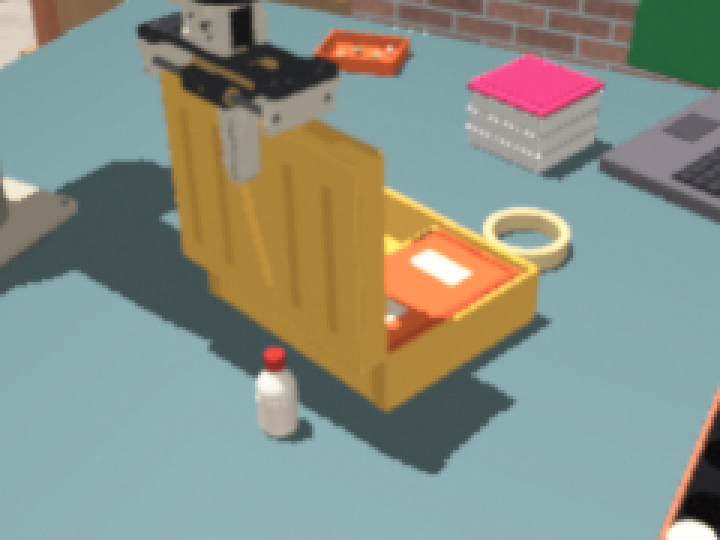

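The lid is now about upright (outer face at y' ≈ -122 mm) with the fingers in mid-face, and the case hasn't moved. I'll push on over.

```bash

python3 -m pendant '[{"translation":[13,0,0],"twist":[0.01,0.009,0],"grip":-1},{"translation":[13,0,0],"twist":[0,0,0],"grip":-1},{"translation":[13,0,0],"twist":[0,0,0],"grip":-1},{"translation":[13,0,2],"twist":[0,0,0],"grip":-1},{"translation":[13,0,2],"twist":[0,0,0],"grip":-1},{"translation":[13,0,3],"twist":[0,0,0],"grip":-1},{"translation":[13,0,3],"twist":[0,0,0],"grip":-1},{"translation":[13,0,4],"twist":[0,0,0],"grip":-1},{"translation":[0,0,0],"twist":[0,0,0],"grip":-1},{"translation":[0,0,0],"twist":[0,0,0],"grip":-1}]'
python3 s.py
```

```text
t: 11.35
tool_pos: [0.4953, 0.0572, 0.1972]
orientation: [2.54, 1.847, -0.009]
force: [-0.5, -2.8, 2.6]
opening: 0.0005
t 11.35 TCP case mm [  0.4 -26.  197.2] F case [ 0.4 -2.8  2.6] tool err rotvec (tool axes) [-0.002  0.006  0.002] q [ 0.02 -0.13  1.79 -0.    1.49  0.33] open 0.0
```

```bash

python3 -m pendant '[{"translation":[14,0,6],"twist":[0,0,0],"grip":-1},{"translation":[14,0,8],"twist":[0,0,0],"grip":-1},{"translation":[14,0,9],"twist":[0,0,0],"grip":-1},{"translation":[14,0,10],"twist":[0,0,0],"grip":-1},{"translation":[10,0,10],"twist":[0,0,0],"grip":-1},{"translation":[8,0,10],"twist":[0,0,0],"grip":-1},{"translation":[6,0,10],"twist":[0,0,0],"grip":-1},{"translation":[4,0,10],"twist":[0,0,0],"grip":-1},{"translation":[0,0,0],"twist":[0,0,0],"grip":-1},{"translation":[0,0,0],"twist":[0,0,0],"grip":-1}]'
python3 s.py
```

```text
t: 12.35
tool_pos: [0.522, 0.1427, 0.1159]
orientation: [2.541, 1.848, -0.012]
force: [1.2, -0.1, 1.6]
opening: 0.0003
t 12.35 TCP case mm [ -0.8  63.6 115.9] F case [1.1 0.3 1.6] tool err rotvec (tool axes) [-0.004  0.006  0.003] q [ 0.17  0.05  1.76 -0.    1.33  0.49] open 0.0
```

```bash

python3 -m pendant '[{"translation":[2,0,6],"twist":[0,0,0],"grip":-1},{"translation":[2,0,6],"twist":[0,0,0],"grip":-1},{"translation":[0,0,5],"twist":[0,0,0],"grip":-1},{"translation":[0,0,5],"twist":[0,0,0],"grip":-1},{"translation":[0,0,5],"twist":[0,0,0],"grip":-1},{"translation":[0,0,4],"twist":[0,0,0],"grip":-1},{"translation":[0,0,4],"twist":[0,0,0],"grip":-1},{"translation":[0,0,4],"twist":[0,0,0],"grip":-1},{"translation":[0,0,4],"twist":[0,0,0],"grip":-1},{"translation":[0,0,4],"twist":[0,0,0],"grip":-1}]'
python3 s.py
```

```text
t: 13.35
tool_pos: [0.5248, 0.1467, 0.095]
orientation: [2.539, 1.846, -0.006]
force: [-18.6, -4.1, 35.9]
opening: 0.0005
t 13.35 TCP case mm [ 0.6 68.2 95. ] F case [-16.4  -9.7  35.9] tool err rotvec (tool axes) [-0.001  0.004  0.002] q [ 0.18  0.08  1.77 -0.    1.29  0.5 ] open 0.001
```

The lid is hard on the rim (tip at 95.0 mm, 36 N). Backing straight up and checking.

```bash

python3 -m pendant '[{"translation":[0,0,-10],"twist":[0,0,0],"grip":-1},{"translation":[0,0,-30],"twist":[0,0,0],"grip":-1},{"translation":[0,0,-40],"twist":[0,0,0],"grip":-1},{"translation":[0,0,-40],"twist":[0,0,0],"grip":-1},{"translation":[0,0,-40],"twist":[0,0,0],"grip":-1},{"translation":[0,0,-40],"twist":[0,0,0],"grip":-1},{"translation":[-40,0,-10],"twist":[0,0,0],"grip":-1},{"translation":[-40,0,0],"twist":[0,0,0],"grip":-1},{"translation":[-40,0,0],"twist":[0,0,0],"grip":-1},{"translation":[0,0,0],"twist":[0,0,0],"grip":-1}]'
python3 chk.py s4; python3 - <<'E'
from h import *; from s import F,c
for n in("scene","top"):
    p,d,K,D,T=cam(n); L=(cloud(d,K,D,T)-c)@F.T
    hsv=cv2.cvtColor(p,cv2.COLOR_RGB2HSV).astype(int)
    k=L[(hsv[...,0]>18)&(hsv[...,0]<32)&(hsv[...,1]>120)&(abs(L[...,0])<.15)&(abs(L[...,1])<.12)&(L[...,2]>.075)&(L[...,2]<.15)]
    t=k[k[:,2]>.088]; print(n,len(t),np.percentile(t[:,0],[1,99]),np.percentile(t[:,1],[1,99]),"zmax",np.percentile(k[:,2],99))
    if len(t)>50:
        A=np.linalg.lstsq(np.c_[t[:,:2],np.ones(len(t))],t[:,2],rcond=None)[0];print("plane",A)
    for q in (("scene","top")):
        pass
a=np.load("top.npz"); p=robot.read_camera("top")[0]
E
```

```text
t: 14.35
tool_pos: [0.4868, 0.0292, 0.3143]
orientation: [2.534, 1.847, -0.005]
force: [1.2, 0.3, -0.3]
opening: 0.0006
t 14.35 TCP case mm [  1.  -55.2 314.3] F case [ 1.   0.7 -0.3] tool err rotvec (tool axes) [0.003 0.006 0.005] q [-0.04 -0.2   1.63 -0.01  1.7   0.27] open 0.001
rim [-0.12709601  0.12879133] [-0.09136413 -0.08358434]
lid y [-0.087 -0.028  0.084] z [0.082 0.096 0.099]
rim [0.00019572 0.05708213] [-0.08440389 -0.08373958]
lid y [-0.083  0.075  0.125] z [0.085 0.096 0.106]
scene 3480 [-0.12522421  0.13546513] [-0.08670058  0.11780406] zmax 0.09917690943786199
plane [-0.00229041  0.0040817   0.09572663]
top 1861 [-0.13376049  0.11438088] [-0.08263026  0.11900849] zmax 0.10544043126534079
plane [ 0.00010279 -0.00114775  0.09615876]
```

View pics/s4.png

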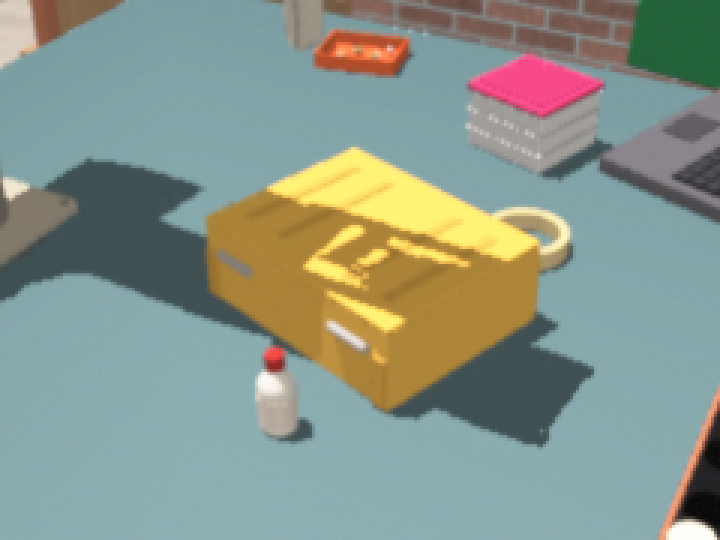

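The picture shows the lid fully shut and the case corner at (388,409), as before. The lid's -y limit reads -87 mm, though, so I'll compare the case wall before and after before handing in.

```bash
python3 - <<'E'
from h import *; from s import F,c
z=np.load("scene.npz"); new=cam("scene")
for p,d,K,D,T in ((z["p"],z["d"],z["K"],z["D"],z["T"]),new):
    L=(cloud(d,K,D,T)-c)@F.T; h=cv2.cvtColor(p,cv2.COLOR_RGB2HSV).astype(int)
    y=(h[...,0]>15)&(h[...,0]<35)&(h[...,1]>100)&(L[...,2]>.015)&(L[...,2]<.05)
    w=L[y&(abs(L[...,0])<.1)&(abs(L[...,1]+.105)<.04)]; e=L[y&(abs(L[...,1])<.06)&(abs(L[...,0]-.135)<.04)]
    print("wall -y'",len(w),np.median(w[:,1]) if len(w) else 0,"wall +x'",len(e),np.median(e[:,0]))
    w=np.r_[w]; 
    m=(h[...,0]>15)&(h[...,0]<35)&(h[...,1]>100)&(abs(L[...,2]-.095)<.006)&(abs(L[...,0])<.13)&(abs(L[...,1])<.2); print("z95 y'",np.percentile(L[m][:,1],[0,1,99,100]) if m.any() else 0)
    b=(abs(L[...,0]-.1)<.1)&(L[...,1]<-.1)&(L[...,1]>-.25)&(L[...,2]>.02)&(L[...,2]<.09)&(h[...,1]<60); print("bottle",b.sum(),np.median(L[b],0))
E
```

```text
wall -y' 11 -0.08633915668867055 wall +x' 302 0.13473699871077838
z95 y' [-0.13875164 -0.13864358 -0.1316752  -0.13138153]
bottle 214 [ 0.09181814 -0.18038152  0.04750006]
wall -y' 392 -0.08600107170426871 wall +x' 264 0.13476883146515145
z95 y' [-0.08912854 -0.08670378  0.12103244  0.12728322]
bottle 217 [ 0.09201187 -0.18028686  0.04705928]
```

```bash
python3 -c "
from plant import robot
print(robot.read_state()['force'].round(1)); print(robot.close_job())"
```

```text
[-0.4 -0.6  0.7]
the job is handed in; nothing more can be done
None
```

I folded the orange cover flat with the shut fingertips while the lid was still open. I then pushed the yellow lid over from behind, pressed it shut and backed off above the case. The job is handed in; it took about 15 s of the 61 s and gave no verdict.

- **Cover:** it lay flat before I touched the lid, with its top at 54–56 mm and a slope of about 0.01 rad.
- **Lid:** its top is level at 96 mm, tilted less than 0.005 rad. The final press reached 36 N down and about 19 N sideways. That is above the 15 N at which the case slides when pushed, but it did not slide.
- **Case and bystanders:** the -y and +x walls read within 1 mm of the first picture, and so does the flux bottle. The tape and box stack look unmoved in the picture. I did not check the marker, big screwdriver or cutter after the start. The reel and small screwdriver are hidden under the lid.
- **Robot:** it finished about 220 mm above the lid, touching nothing.

**One disagreement:** my first estimate of the case's position was about 18 mm off across the case (y). The last wall check showed this was my error rather than the case moving, and it did no harm.

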